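# Gather the abseil rings in the tote's pouring corner

## Task

A pulley has strayed into the green tote of red abseil rings: pick it out and lay it flat in the middle of the wooden tray, without dropping it. Then take the tote by its black tab and tilt it steeply towards its orange corner, which may stay on the bench, until all four rings have slid together into that corner. Finish while still gripping the tote and holding it tilted and still, leaning on nothing but the bench, and leave the other things where they are.

Things in the scene. Friction and masses are not known exactly. Their poses are not given: they have to be found in the camera images.
- tote: Green open-topped plastic tote, loose on the bench, 190 (its x) x 250 (its y) x 55 mm high, walls and floor 5 mm thick, 0.3 to 0.6 kg. Origin: centre of the underside; z up when level, +x side is roughly the far side from the robot. Its inner corner at -x, -y is coloured orange. Smooth, slippery plastic.
- corner (a point): The orange corner of the tote: the point where the floor (upper face) and the two inner walls meet, at (-90, -120, 5) mm in the tote's frame. Outside, the lowest point of that corner is (-95, -125, 0) mm. Axes as the tote.
- tab (a point): Grip point of the tote's black rubber tab, an upright plate standing on the +x wall near the corner diagonal to the orange one: 14 mm thick along the tote's x, 60 mm along its y, top at 95 mm, 40 mm above the rim. Point at (92.5, 75, 78) mm in the tote's frame, on the middle of the plate, 17 mm below its top. Axes as the tote.
- pulley: Silver aluminium pulley lying flat in the middle of the tote: two oval cheek plates 40 mm wide (its x) and 76 mm long (its y), 24 mm thick overall, black wheel between them; about 90 g. Straight sides at x = +-20 mm over the middle 36 mm. Origin: centre of the underside; z up.
- tray: Low wooden tray with a cork floor, fixed to the bench to the right of the tote, 150 (x) x 140 (y) x 20 mm high, walls 6 mm. Origin: centre of the underside.
- tray_in (a point): Centre of the tray's floor (upper face), 6 mm above the bench.
- ring1: Red aluminium abseil ring lying flat in the tote, outer diameter 40 mm, hole 24 mm, 10 mm thick, about 30 g (four alike). Origin: centre of its underside. In the tote it begins to slide at 9 to 15 degrees of tilt; to slide home along a wall too it needs 30 to 45 degrees straight towards the orange corner.
- ring2: Red aluminium abseil ring lying flat in the tote, outer diameter 40 mm, hole 24 mm, 10 mm thick, about 30 g (four alike). Origin: centre of its underside. In the tote it begins to slide at 9 to 15 degrees of tilt; to slide home along a wall too it needs 30 to 45 degrees straight towards the orange corner.
- ring3: Red aluminium abseil ring lying flat in the tote, outer diameter 40 mm, hole 24 mm, 10 mm thick, about 30 g (four alike). Origin: centre of its underside. In the tote it begins to slide at 9 to 15 degrees of tilt; to slide home along a wall too it needs 30 to 45 degrees straight towards the orange corner.
- ring4: Red aluminium abseil ring lying flat in the tote, outer diameter 40 mm, hole 24 mm, 10 mm thick, about 30 g (four alike). Origin: centre of its underside. In the tote it begins to slide at 9 to 15 degrees of tilt; to slide home along a wall too it needs 30 to 45 degrees straight towards the orange corner.
- headlamp: Bystander: black plastic headlamp, 45 x 62 x 44 mm, origin centre of underside.
- ice_screw: Bystander: titanium ice screw lying down, 150 mm long (its y), 17 mm tube with a hanger plate. Origin on the bench under the middle of the tube.
- jar: Bystander: empty glass jar with a metal twist cap, diameter 76, 100 mm high, origin centre of underside.
- wax_tin: Bystander: round tin with a yellow lid, diameter 74, 24 mm high, origin centre of underside.

How it is judged:
By the outcome, as a careful person would: the job done as asked, in the order asked, and still so for the second after the job is handed in, while the arm keeps its last pose, push and grip.
It also fails if it takes over 54 s, if anything falls off the work surface, if the arm or the gripper's body presses on something with over 40 N, if the wrist force passes 120 N, or if a joint passes its speed limit or range.

## Robot

A 7-joint arm with a two-finger parallel gripper is mounted at the origin on the work surface. World frame = base frame: x ahead of the robot, y to its left, z up, the work surface at z = 0. Lengths are in m, angles in rad, forces in N, time in s.
With the tool pointing down it reaches from about 0.425 to 0.875 m from the base axis. Payload 8.4 kg.
Tool frame: the origin (TCP) lies on the centre line of the jaws, within the pads' length; the fingertips stand 25 mm ahead of it and the grasp point (between the pads) lies 6 mm ahead of it; z points along the fingers, y is the line along which they close (so a half turn about z gives the same grasp; the last joint's range is limited). The gripper opens to 87 mm and grips with 3 to 60 N. Pads are 19 mm wide; open, the fingers measure 117 mm over their backs; the gripper's body (75 mm by 190 mm) begins 51 mm behind the grasp point.
Start: joints at [1.248, 0.333, 0.04, 1.465, -0.013, 1.343, -0.059], TCP at [0.144, -0.634, 0.227] pointing down, gripper open.
Joint ranges: [-2.58, 2.58], [-0.38, 2.09], [-1.3, 1.39], [0.25, 2.4], [-1.5, 4.64], [0.08, 2.09], [-2.65, 2.65]. Speed limits (rad/s): [2.22, 2.22, 2.79, 2.79, 3.14, 3.14, 3.14].

## Interface

Orientations are given as a unit quaternion [w, x, y, z].
In Python, from station import robot gives the robot as it stands.
- The arm moves only by the shell command python3 drive.py 'ROWS' [FORCE]. ROWS is a JSON list of rows, 1 to 8 of them, each of 7 numbers: a rotation vector rx, ry, rz in rad, then dx, dy, dz in m, then the opening from 0.0 (shut) to 1.0 (fully open); each row shifts and turns the commanded pose from where the row before left it, along the tool's axes as they then stand; what a row does not reach is not made up. A row lasts 1/12 s, in which the tool goes at most 0.0417 m and 0.125 rad, less where a joint would pass 70% of its speed; a pose out of reach is approached as far as the arm can. The fingers move at their own pace and stop on an object; FORCE is the grip in N (left out, the last holds). Time passes only in rows, so rows that do not move let the fingers close. It prints the time, the measured TCP pose, the force, the opening and the grip force at its end.
- robot.state(): the state, without advancing time (a new reading comes with each control period).
- robot.camera(name): name is "scene" or "side" or "wrist"; returns a dict with "image" (420x560x3 uint8, red, green, blue), "fx", "fy", "cx", "cy" (pixels), "distortion" ([k1, k2, p1, p2, k3] as OpenCV has them; the pictures are not rectified), "R" (3x3) and "t" (3): a world point X has camera coordinates R X + t; the wrist camera has in their place "T_tool_cam" (4x4, takes a point from camera to tool coordinates, whose origin is the TCP and whose axes are the flange's). Camera axes: x right, y down, z forward; pixel columns grow to the right and rows downward; lengths in m; the calibration is good to about 2 mm. A picture is of the moment at which its call begins: read the wrist's pose just before it. There is no depth.
- robot.job_done(): hands the job in; it is judged then, once.
The state is a dict: "t": time; "joint_positions": joint angles; "dq": joint speeds; "joint_efforts": joint torques, N m; "ee_pos": TCP position; "orientation": TCP orientation; "contact_force": force on the tool from outside, world axes, zero at the start; "torque": the same for the moment, N m; "grip_width": opening from 0.0 (shut) to 1.0 (fully open); "finger_force": force on a finger pad.
Only numpy, scipy, OpenCV 4.12 (cv2) and the standard library are available. Lean on these libraries where they do the work, as an engineer would, in place of code of your own. Each camera call takes 0.05 s, during which the arm holds its last target. There are 200 camera calls.

## Working session

There is one attempt and no reset: what is moved stays moved. The work goes in short steps, Python scripts to look and compute and a shell command to move; the robot and the scene stay as the last step left them, time stands still between calls to the robot, and variables do not carry over. Pictures are saved under pics/ and viewed, at most 10 in all, crops included, and the job is handed in when it is done.

```bash
ls; mkdir -p pics
python3 - <<'E'
from station import robot
import cv2,numpy as np
s=robot.state();print({k:np.round(v,3).tolist() for k,v in s.items()})
a=robot.camera("scene");b=robot.camera("side")
for n,c in(("scene",a),("side",b)):
    cv2.imwrite(f"pics/{n}0.png",c["image"][:,:,::-1]);print(n,c["fx"],c["distortion"],np.round(c["R"],3).tolist(),np.round(c["t"],3).tolist())
E
```

```text
drive.py
pics
station.py
{'t': 0.0, 'joint_positions': [1.248, 0.334, 0.04, 1.466, -0.013, 1.343, -0.059], 'dq': [0.0, -0.001, -0.0, 0.001, -0.002, -0.002, 0.001], 'joint_efforts': [0.0, -65.636, 1.335, -40.38, -0.06, 0.045, 0.0], 'ee_pos': [0.144, -0.633, 0.226], 'orientation': [-0.001, 0.994, 0.112, -0.0], 'contact_force': [-0.451, -0.157, -0.634], 'torque': [0.033, -0.015, -0.026], 'finger_force': 0.0, 'grip_width': 0.996}
scene 482.4394209216942 [-0.10107093  0.          0.          0.          0.        ] [[-0.366, 0.93, -0.008], [0.788, 0.306, -0.535], [-0.495, -0.202, -0.845]] [0.258, -0.398, 1.557]
side 476.8817371486565 [0.04967699 0.         0.         0.         0.        ] [[-0.764, -0.645, 0.004], [-0.418, 0.491, -0.765], [0.492, -0.585, -0.645]] [0.397, 0.315, 0.843]
```

View both.

View pics/scene0.png

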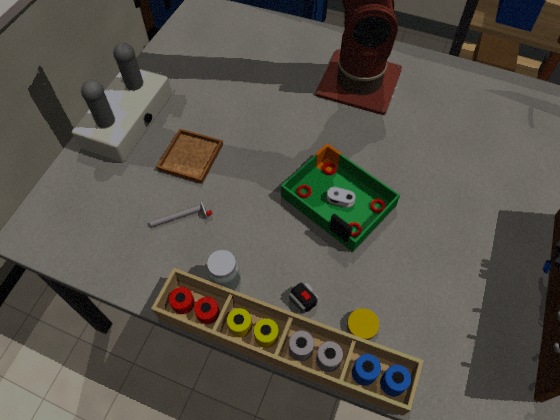

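View pics/side0.png

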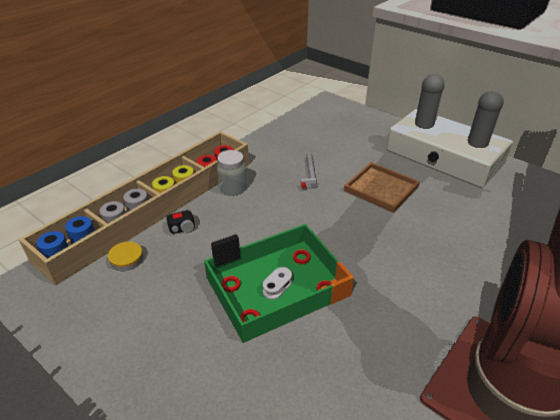

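The scene view has the tote at about (340,195) with the orange corner at (328,157), the tab at (341,227), the pulley at (341,197) and the tray at (190,156). The side view shows the same tote at (278,282), its tab at (226,250) and the tray at (382,186). I'll enlarge both totes to read the corners.

```bash
cat > h.py <<'E'
import numpy as np,cv2
from station import robot
from scipy.spatial.transform import Rotation as Ro
def K(c): return np.array([[c["fx"],0,c["cx"]],[0,c["fy"],c["cy"]],[0,0,1.]])
def ray(c,px):
    """world origin and directions for pixels"""
    u=cv2.undistortPoints(np.float64(px).reshape(-1,1,2),K(c),np.float64(c["distortion"])).reshape(-1,2)
    d=np.c_[u,np.ones(len(u))]
    if "R" in c: R=np.array(c["R"]).T; o=-R@np.array(c["t"])
    else:
        s=c["state"];T=np.array(c["T_tool_cam"]);W=Ro.from_quat(s["orientation"],scalar_first=True).as_matrix()
        R=W@T[:3,:3];o=np.array(s["ee_pos"])+W@T[:3,3]
    return o,d@R.T
def plane(c,px,z):
    o,d=ray(c,px);return o+d*((z-o[2])/d[:,2])[:,None]
def tri(c1,p1,c2,p2):
    o1,a=ray(c1,p1);o2,b=ray(c2,p2);out=[]
    for x,y in zip(a,b):
        s=np.linalg.lstsq(np.c_[x,-y],o2-o1,rcond=None)[0];P,Q=o1+s[0]*x,o2+s[1]*y
        out.append(np.r_[(P+Q)/2,np.linalg.norm(P-Q)])
    return np.array(out)
def cam(n,save=None):
    s=robot.state();c=robot.camera(n);c["state"]=s
    if save: cv2.imwrite("pics/"+save,c["image"][:,:,::-1])
    return c
def blobs(c,lo,hi,amin=20):
    hsv=cv2.cvtColor(c["image"],cv2.COLOR_RGB2HSV);m=cv2.inRange(hsv,lo,hi)
    n,_,st,ce=cv2.connectedComponentsWithStats(m)
    return m,[(ce[i].round(1).tolist(),st[i].tolist()) for i in range(1,n) if st[i][4]>=amin]
E
python3 - <<'E'
import cv2
a=cv2.imread("pics/scene0.png");b=cv2.imread("pics/side0.png")
A=cv2.resize(a[140:250,270:405],None,fx=5.5,fy=5.4,interpolation=cv2.INTER_CUBIC)
B=cv2.resize(b[220:345,195:360],None,fx=4.5,fy=4.5,interpolation=cv2.INTER_CUBIC)
cv2.imwrite("pics/cA.png",A);cv2.imwrite("pics/cB.png",B);print(A.shape,B.shape)
E
```

```text
(594, 742, 3) (562, 742, 3)
```

View pics/cA.png

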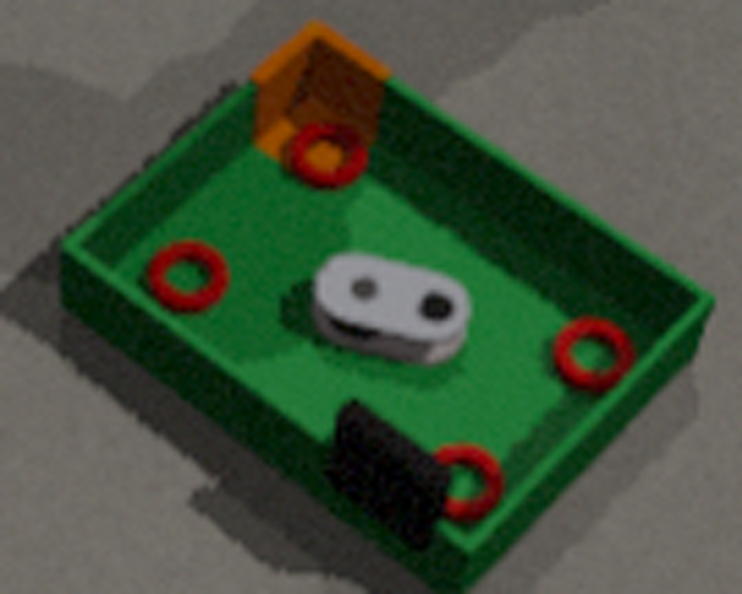

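View pics/cB.png

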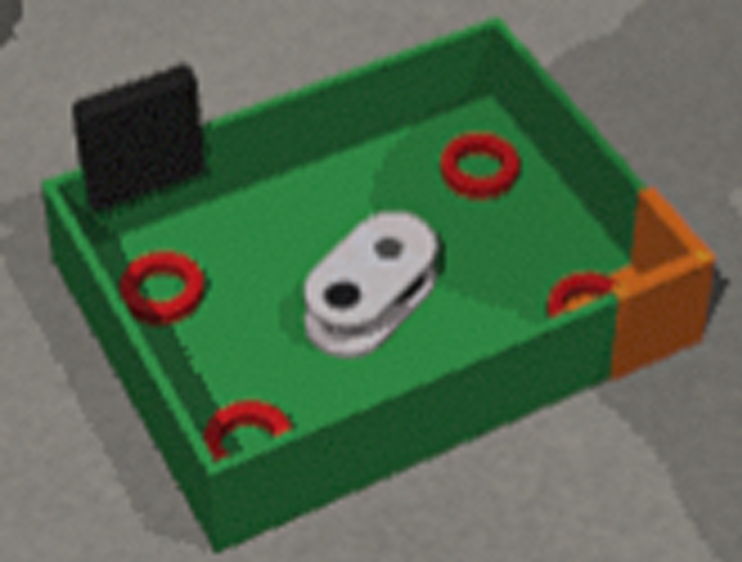

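Crop A gives rim corners at orange (317,22), then (65,245), (468,545) and (712,300). Crop B gives orange (712,260), then (497,20), (45,185) and (215,470). The pulley's long axis runs between its holes, at A (363,288)-(437,307) and B (388,247)-(342,293). One ring already sits near the orange corner, and another stands close behind the tab.

Run:
```python
from h import *
a=cam("scene");b=cam("side")
fa=lambda p:(np.array(p)+.5)/[5.5,5.4]-.5+[270,140]
fb=lambda p:(np.array(p)+.5)/4.5-.5+[195,220]
A=fa([[317,22],[65,245],[468,545],[712,300]]);B=fb([[712,260],[497,20],[45,185],[215,470]])
T=tri(a,A,b,B);print("rim tri(mm)",(T*1e3).round(1).tolist())
for c,p in((a,A),(b,B)): print((plane(c,p,.055)*1e3).round(1).tolist())
# rigid fit
L=np.array([[-95,-125],[95,-125],[95,125],[-95,125]])/1e3
P=T[:,:2];c=P.mean(0);H=L.T@(P-c);yaw=np.arctan2(H[0,1]-H[1,0],H[0,0]+H[1,1])
print("tote",c.round(4),"yaw deg",np.degrees(yaw).round(2))
R=np.array([[np.cos(yaw),-np.sin(yaw)],[np.sin(yaw),np.cos(yaw)]])
print("resid mm",((P-c-L@R.T)*1e3).round(1).tolist())
print("tab",(c+R@[.0925,.075]).round(4),"cornerLow",(c+R@[-.095,-.125]).round(4))
ha=fa([[363,288],[437,307],[392,299]]);hb=fb([[388,247],[342,293],[372,271]])
print("pulley", (tri(a,ha,b,hb)*1e3).round(1).tolist(),(plane(a,ha,.029)*1e3).round(1).tolist(),(plane(b,hb,.029)*1e3).round(1).tolist())
# tray
for n,c,(x0,y0,x1,y1) in(("scene",a,(145,120,235,190)),("side",b,(335,155,430,215))):
    m,_=blobs(c,(5,70,40),(22,255,255));k=np.zeros_like(m);k[y0:y1,x0:x1]=m[y0:y1,x0:x1]
    ct=max(cv2.findContours(k,0,2)[0],key=cv2.contourArea);h=cv2.convexHull(ct)
    q=cv2.approxPolyDP(h,6,True).reshape(-1,2);W=plane(c,q,.02)*1e3
    print(n,q.tolist(),W.round(0).tolist(),"mean",W.mean(0).round(1))
```

```text
rim tri(mm) [[332.2, -3.0, 56.2, 3.8], [508.2, -71.5, 54.4, 2.9], [597.9, 157.7, 54.4, 1.2], [425.5, 225.7, 53.6, 6.0]]
[[332.7, -1.6, 55.0], [509.7, -70.1, 55.0], [598.6, 158.2, 55.0], [428.2, 228.2, 55.0]]
[[332.4, -6.2, 55.0], [507.7, -72.7, 55.0], [597.4, 157.4, 55.0], [424.0, 223.3, 55.0]]
tote [0.466  0.0772] yaw deg -21.65
resid mm [[0.7, 1.0], [0.1, 2.5], [-2.5, -0.7], [1.7, -2.8]]
tab [0.5796 0.1128] cornerLow [ 0.3316 -0.0039]
pulley [[464.3, 66.8, 29.8, 2.7], [462.0, 103.3, 30.3, 3.8], [462.6, 81.1, 26.1, 3.7]] [[464.6, 67.9, 29.0], [462.3, 104.9, 29.0], [465.7, 83.1, 29.0]] [[464.6, 64.8, 29.0], [462.4, 100.4, 29.0], [460.6, 81.1, 29.0]]
scene [[179, 129], [222, 140], [202, 183], [156, 167]] [[409.0, -437.0, 20.0], [402.0, -298.0, 20.0], [560.0, -285.0, 20.0], [558.0, -431.0, 20.0]] mean [ 482.1 -362.8   20. ]
side [[345, 184], [370, 162], [419, 181], [393, 212], [345, 191]] [[549.0, -302.0, 20.0], [555.0, -435.0, 20.0], [406.0, -442.0, 20.0], [393.0, -282.0, 20.0], [532.0, -276.0, 20.0]] mean [ 486.9 -347.4   20. ]
```

```bash
cat >> h.py <<'E'
def togo(p,yaw_close=None):
    """tool-axes move and final turn about tool z to TCP p, closing line at world azimuth yaw_close(deg)"""
    s=robot.state();W=Ro.from_quat(s["orientation"],scalar_first=True).as_matrix()
    d=W.T@(np.array(p)-s["ee_pos"]);print("t",s["t"],"tcp",np.round(s["ee_pos"],4),"d_tool",d.round(4),"close az",np.degrees(np.arctan2(W[1,1],W[0,1])).round(1),"tilt",np.degrees(np.arccos(-W[2,2])).round(2))
    if yaw_close is not None:
        # desired: z down, y at azimuth
        y=np.radians(yaw_close);Y=np.array([np.cos(y),np.sin(y),0]);best=None
        for k in(1,-1):
            Z=np.array([0,0,-1.]);D=np.c_[np.cross(k*Y,Z),k*Y,Z];r=Ro.from_matrix(W.T@D).as_rotvec()
            if best is None or np.linalg.norm(r)<np.linalg.norm(best): best=r
        print("rotvec",best.round(4))
E
python3 - <<'E'
from h import *
a=cam("scene");b=cam("side")
print(plane(a,[[75,145],[115,160],[170,100]],0).round(3).tolist(),"posts tri",tri(a,[[93,90],[123,51]],b,[[490,103],[432,84]]).round(3).tolist())
togo([.482,-.363,.30],0)
E
```

```text
[[0.562, -0.717, 0.0], [0.567, -0.57, 0.0], [0.297, -0.534, 0.0]] posts tri [[0.39, -0.743, 0.107, 0.07], [0.443, -0.513, 0.285, 0.057]]
t 0.3 tcp [ 0.1442 -0.6336  0.227 ] d_tool [ 0.3895 -0.189  -0.0729] close az -77.2 tilt 0.03
rotvec [-6.000e-04 -3.000e-04 -1.347e+00]
```

```bash
python3 drive.py '[[0,0,0,0,0,-0.037,1],[0,0,0,0,0,-0.037,1],[0,0,0,0.02,-0.02,-0.03,1],[0,0,0,0.03,-0.028,-0.02,1],[0,0,0,0.03,-0.028,0,1],[0,0,0,0.03,-0.028,0,1],[0,0,0,0.03,-0.028,0,1],[0,0,0,0.03,-0.028,0,1]]'
python3 drive.py '[[0,0,0,0.03,-0.028,0,1],[0,0,0,0.037,-0.005,0,1],[0,0,0,0.037,0,0,1],[0,0,0,0.037,0,0,1],[0,0,0,0.037,0,0,1],[0,0,0,0.037,0,0,1],[0,0,0,0,0,0,1],[0,0,0,0,0,0,1]]'
python3 - <<'E'
from h import *
print(robot.state()["joint_positions"])
togo([.482,-.363,.30],0);c=cam("wrist","w1.png");print(np.round(c["T_tool_cam"],3).tolist())
m,_=blobs(c,(5,70,40),(22,255,255))
ct=max(cv2.findContours(m,0,2)[0],key=cv2.contourArea);q=cv2.approxPolyDP(cv2.convexHull(ct),8,True).reshape(-1,2)
print(q.tolist(),(plane(c,q,.02)*1e3).round(0).tolist())
E
```

```text
t: 0.97
ee_pos: [0.2732, -0.4412, 0.3498]
orientation: [0.0, 0.994, 0.112, 0.0]
contact_force: [0.8, -0.2, 0.0]
grip_width: 1.003
finger_force: 0.0
t: 1.63
ee_pos: [0.4767, -0.3615, 0.3486]
orientation: [-0.001, 0.994, 0.114, -0.0]
contact_force: [0.8, -0.4, -0.7]
grip_width: 0.997
finger_force: 0.0
[ 0.79765934  0.21081402 -0.27072364  1.38046801  0.0548736   1.55923337
 -0.81110436]
t 1.6333 tcp [ 0.4767 -0.3615  0.3486] d_tool [0.0048 0.0027 0.0486] close az -77.0 tilt 0.1
rotvec [-1.700e-03 -1.000e-03 -1.343e+00]
[[-0.001, -0.958, -0.288, 0.079], [1.0, -0.001, -0.001, 0.001], [0.0, -0.288, 0.958, -0.157], [0.0, 0.0, 0.0, 1.0]]
[[249, 103], [354, 124], [328, 230], [231, 212]] [[550.0, -297.0, 20.0], [555.0, -435.0, 20.0], [407.0, -439.0, 20.0], [402.0, -301.0, 20.0]]
```

View pics/w1.png

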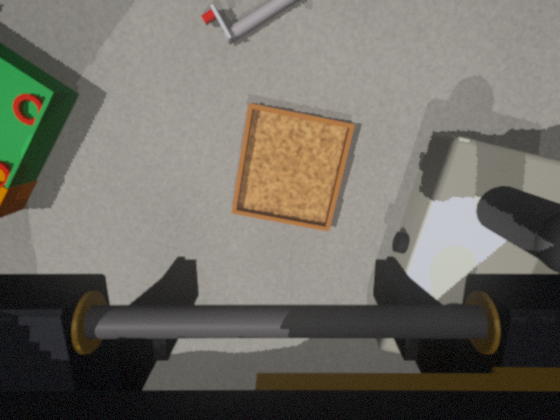

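The wrist view shows the tray's rim corners at (249,103), (354,124), (328,230) and (231,212), so its centre is about (0.4785, -0.368). Next I'll fly over the tote.

```bash
python3 drive.py '[[0,0,0,0.007,-0.036,0,1],[0,0,0,0.007,-0.036,0,1],[0,0,0,0.007,-0.036,0,1],[0,0,0,0.007,-0.036,0,1],[0,0,0,0.007,-0.036,0,1],[0,0,0,0.007,-0.036,0,1],[0,0,0,0.007,-0.036,0,1],[0,0,0,0.007,-0.036,0,1]]' >/dev/null
python3 drive.py '[[0,0,0,0.007,-0.036,0,1],[0,0,0,0.007,-0.036,0,1],[0,0,0,0.007,-0.036,0,1],[0,0,0,0.007,-0.036,0,1],[0,0,-0.12,0,0,0,1],[0,0,-0.12,0,0,0,1],[0,0,-0.12,0,0,0,1],[0,0,-0.12,0,0,0,1]]' >/dev/null
python3 drive.py '[[0,0,-0.12,0,0,0,1],[0,0,-0.12,0,0,0,1],[0,0,-0.12,0,0,0,1],[0,0,-0.12,0,0,0,1],[0,0,-0.12,0,0,0,1],[0,0,-0.12,0,0,0,1],[0,0,-0.12,0,0,0,1],[0,0,-0.1,0,0,0,1]]'
python3 drive.py '[[0,0,0,0,0,0,1]]' >/dev/null
python3 - <<'E'
from h import *
print(robot.state()["joint_positions"])
togo([.463,.083,.032],3.6);c=cam("wrist","w2.png")
hsv=cv2.cvtColor(c["image"],cv2.COLOR_RGB2HSV)
m=cv2.inRange(hsv,(40,80,30),(85,255,255))
cts=cv2.findContours(m,0,2)[0];h=cv2.convexHull(max(cts,key=cv2.contourArea));q=cv2.approxPolyDP(h,8,True).reshape(-1,2)
print("tote hull",q.tolist(),(plane(c,q,.055)*1e3).round(0).tolist())
k=np.zeros_like(m);cv2.fillConvexPoly(k,h,255);w=cv2.inRange(hsv,(0,0,90),(179,60,255))&k
ct=max(cv2.findContours(w,0,2)[0],key=cv2.contourArea);r=cv2.minAreaRect(ct);print("pulley",r)
B=plane(c,cv2.boxPoints(r),.029)*1e3;print(B.round(1).tolist(),B.mean(0))
E
```

```text
t: 3.68
ee_pos: [0.4605, 0.0752, 0.35]
orientation: [0.001, 0.68, 0.734, -0.0]
contact_force: [0.1, -0.3, -0.2]
grip_width: 0.999
finger_force: 0.0
[ 0.39212037 -0.06155436 -0.60793448  1.65519661 -0.03406813  1.53639191
 -0.1384442 ]
t 3.7667 tcp [0.4605 0.0754 0.3499] d_tool [0.0077 0.0028 0.3179] close az 4.3 tilt 0.07
rotvec [0.0007 0.001  0.0125]
tote hull [[264, 40], [406, 114], [313, 283], [221, 243], [199, 192]] [[425.0, 226.0, 55.0], [599.0, 158.0, 55.0], [509.0, -73.0, 55.0], [382.0, -23.0, 55.0], [352.0, 44.0, 55.0]]
pulley ((288.0, 165.5), (30.0, 59.0), 0.0)
[[445.9, 40.9, 29.0], [441.0, 118.8, 29.0], [479.6, 121.6, 29.0], [486.4, 43.9, 29.0]] [463.2330933   81.31046943  29.        ]
```

View pics/w2.png

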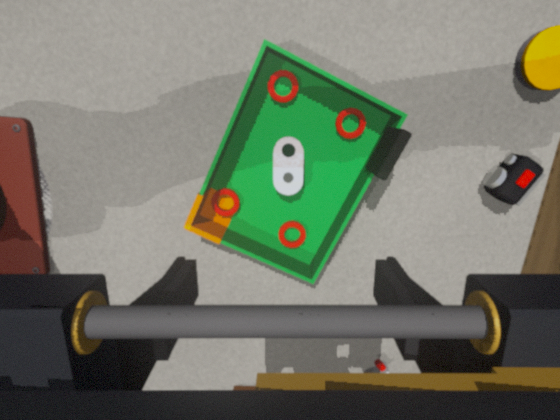

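The pulley is centred at pixel (288,165), with its long axis vertical in the image. That puts it at (0.463, 0.081), aligned with the jaws. The rings are clear of the fingers. The tab is close to the gripper body's right end, so I'll descend 12 mm to the robot side and let the fingers centre the pulley.

```bash
python3 drive.py '[[0,0,0,0.006,-0.009,0.03,1],[0,0,0,0,0,0.038,1],[0,0,0,0,0,0.038,1],[0,0,0,0,0,0.038,1],[0,0,0,0,0,0.038,1],[0,0,0,0,0,0.038,1],[0,0,0,0,0,0.03,1],[0,0,0,0,0,0.03,1]]' 15
python3 drive.py '[[0,0,0,0,0,0.018,1],[0,0,0,0,0,0.01,1],[0,0,0,0,0,0.008,1],[0,0,0,0,0,0,1]]'
```

```text
t: 4.48
ee_pos: [0.451, 0.0812, 0.0682]
orientation: [0.0, 0.683, 0.731, -0.0]
contact_force: [-0.0, -0.5, 0.2]
grip_width: 1.001
finger_force: 0.0
t: 4.82
ee_pos: [0.4511, 0.0817, 0.033]
orientation: [-0.0, 0.682, 0.732, -0.0]
contact_force: [0.0, -0.4, 0.6]
grip_width: 0.999
finger_force: 0.0
```

```bash
python3 drive.py '[[0,0,0,0,0,0,0.6],[0,0,0,0,0,0,0.5],[0,0,0,0,0,0,0.4],[0,0,0,0,0,0,0.3],[0,0,0,0,0,0,0.3],[0,0,0,0,0,0,0.3],[0,0,0,0,0,0,0.3],[0,0,0,0,0,0,0.3]]' 15
python3 drive.py '[[0,0,0,0,0,0,0.3],[0,0,0,0,0,0,0.3],[0,0,0,0,0,0,0.3]]' 30
```

```text
t: 5.48
ee_pos: [0.4522, 0.0822, 0.0341]
orientation: [0.0, 0.681, 0.732, 0.001]
contact_force: [1.6, -0.5, 3.5]
grip_width: 0.483
finger_force: 1.8
t: 5.73
ee_pos: [0.4518, 0.0823, 0.0342]
orientation: [0.0, 0.681, 0.732, 0.0]
contact_force: [-0.8, 0.3, 10.0]
grip_width: 0.322
finger_force: 4.8
```

The opening is below 40 mm and there's an upward force, so the pulley may be tipping. I'll stop the fingers and look.

Run:
```python
from h import *
s=robot.state();print(s["grip_width"],s["finger_force"],s["contact_force"])
b=cam("side");c=cam("wrist")
B=cv2.resize(b["image"][210:345,195:360],None,fx=4.4,fy=4.4,interpolation=2)[:,:,::-1]
cv2.imwrite("pics/g1.png",B)
```

```text
0.3219030836881124 4.814265314780641 [-0.78562426  0.25923448  9.98987895]
```

View pics/g1.png

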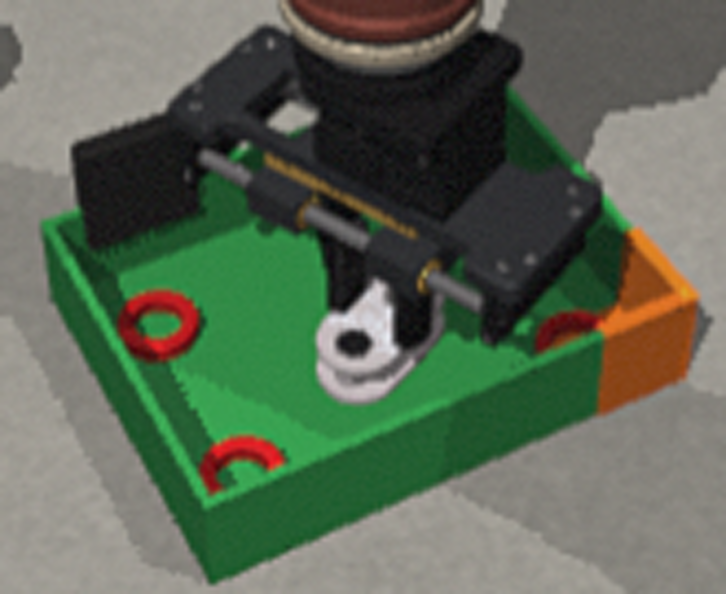

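The right finger overlaps the pulley, which looks tilted between the pads. I'll open, lift and look again.

```bash
python3 drive.py '[[0,0,0,0,0,0,0.4],[0,0,0,0,0,0,0.6],[0,0,0,0,0,0,0.8],[0,0,0,0,0,0,1],[0,0,0,0,0,0,1],[0,0,0,0,0,0,1],[0,0,0,0,0,0,1],[0,0,0,0,0,0,1]]' 10
python3 drive.py '[[0,0,0,0,0,-0.02,1],[0,0,0,0,0,-0.035,1],[0,0,0,0,0,-0.035,1],[0,0,0,0,0,-0.035,1],[0,0,0,0,0,-0.035,1],[0,0,0,0,0,-0.02,1],[0,0,0,0,0,0,1]]'
cat > pul.py <<'E'
from h import *
togo([.463,.083,.032]);c=cam("wrist","w3.png")
hsv=cv2.cvtColor(c["image"],cv2.COLOR_RGB2HSV)
m=cv2.inRange(hsv,(40,80,30),(85,255,255))
cts=cv2.findContours(m,0,2)[0];h=cv2.convexHull(max(cts,key=cv2.contourArea));q=cv2.approxPolyDP(h,8,True).reshape(-1,2)
print("tote hull",q.tolist(),(plane(c,q,.055)*1e3).round(0).tolist())
w=cv2.inRange(hsv,(0,0,90),(179,60,255));k=np.zeros_like(m);cv2.fillConvexPoly(k,h,255);k[270:]=0
ct=max(cv2.findContours(w&k,0,2)[0],key=cv2.contourArea);r=cv2.minAreaRect(ct);print("pulley",r)
B=plane(c,cv2.boxPoints(r),.029)*1e3;print(B.round(1).tolist(),B.mean(0))
print("rings",[p for p in blobs(c,(0,120,60),(6,255,255),60)[1]])
cv2.imwrite("pics/"+__import__("sys").argv[1],cv2.resize(c["image"][20:270,120:470],(780,557),interpolation=2)[:,:,::-1])
E
python3 pul.py w3c.png
```

```text
t: 6.5
ee_pos: [0.451, 0.082, 0.0333]
orientation: [-0.0, 0.681, 0.732, -0.0]
contact_force: [0.7, -0.0, 0.4]
grip_width: 0.831
finger_force: 0.0
t: 7.08
ee_pos: [0.4535, 0.0826, 0.2181]
orientation: [0.002, 0.681, 0.732, 0.002]
contact_force: [1.3, 0.5, -0.5]
grip_width: 1.002
finger_force: 0.0
t 7.0833 tcp [0.4535 0.0826 0.2181] d_tool [-0.0002  0.0082  0.1862] close az 4.2 tilt 0.39
tote hull [[261, 20], [461, 125], [383, 274], [351, 305], [219, 305], [204, 297], [173, 233]] [[425.0, 226.0, 55.0], [600.0, 158.0, 55.0], [554.0, 15.0, 55.0], [527.0, -21.0, 55.0], [396.0, -30.0, 55.0], [381.0, -22.0, 55.0], [352.0, 43.0, 55.0]]
pulley ((284.4999694824219, 192.99996948242188), (77.99998474121094, 40.99999237060547), 90.0)
[[431.4, 118.7, 29.0], [470.2, 121.4, 29.0], [477.0, 43.5, 29.0], [435.6, 40.6, 29.0]] [453.53090756  81.0485681   29.        ]
rings [([286.7, 85.9], [267, 65, 41, 43, 769]), ([378.3, 135.5], [359, 116, 40, 40, 680]), ([210.3, 240.1], [193, 223, 36, 35, 543]), ([298.7, 280.5], [282, 265, 34, 32, 448])]
```

View pics/w3c.png

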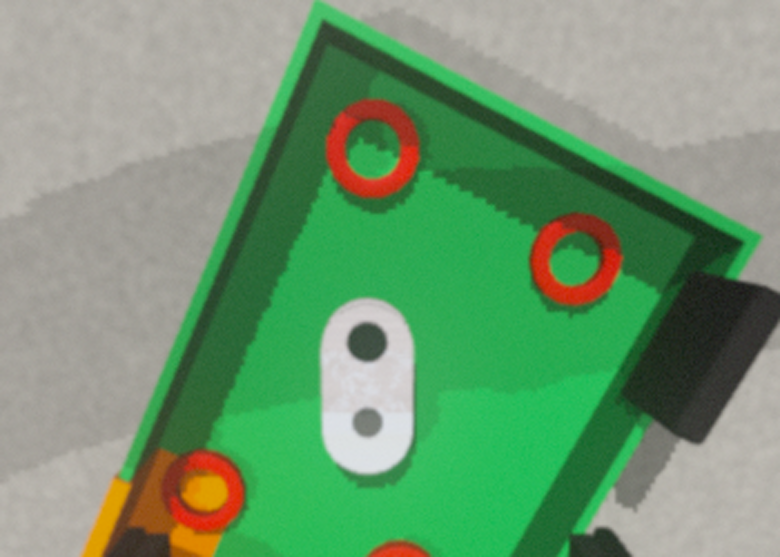

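The pulley is flat again at (0.4535, 0.081), crop pixel (367,385), and still square to the jaws. The tips were 9 mm up, so they caught only the upper cheek plate. I'll regrip about 3 mm deeper so the pads bear on both plates.

```bash
python3 drive.py '[[0,0,0,0,0,0.03,1],[0,0,0,0,0,0.035,1],[0,0,0,0,0,0.035,1],[0,0,0,0,0,0.035,1],[0,0,0,0,0,0.025,1],[0,0,0,0,0,0.01,1],[0,0,0,0,0,0,1],[0,0,0,0,0,0,1]]' 10
python3 - <<'E'
from h import *
togo([.4535,.081,.0305],4.2)
E
```

```text
t: 7.8
ee_pos: [0.4512, 0.0823, 0.0437]
orientation: [-0.001, 0.681, 0.733, -0.0]
contact_force: [-0.1, -0.4, 0.7]
grip_width: 1.001
finger_force: 0.0
t 7.8 tcp [0.4512 0.0823 0.0437] d_tool [-0.0015  0.0022  0.0132] close az 4.2 tilt 0.07
rotvec [-0.0012 -0.0005  0.0001]
```

```bash
python3 drive.py '[[0,0,0,-0.001,0.002,0.006,1],[0,0,0,0,0,0.004,1],[0,0,0,0,0,0.003,1],[0,0,0,0,0,0,0.8],[0,0,0,0,0,0,0.6],[0,0,0,0,0,0,0.5],[0,0,0,0,0,0,0.45],[0,0,0,0,0,0,0.42]]' 8
python3 drive.py '[[0,0,0,0,0,0,0.42],[0,0,0,0,0,0,0.42],[0,0,0,0,0,0,0.42],[0,0,0,0,0,0,0.42],[0,0,0,0,0,0,0.42]]'
```

```text
t: 8.47
ee_pos: [0.4536, 0.0812, 0.0308]
orientation: [0.0, 0.681, 0.732, 0.0]
contact_force: [-0.6, 0.4, -0.0]
grip_width: 0.708
finger_force: 0.0
t: 8.88
ee_pos: [0.4535, 0.0812, 0.0306]
orientation: [0.0, 0.681, 0.732, 0.0]
contact_force: [0.4, 0.5, -0.4]
grip_width: 0.455
finger_force: 8.0
```

```bash
python3 drive.py '[[0,0,0,0,0,0,0.38],[0,0,0,0,0,0,0.38],[0,0,0,0,0,0,0.38],[0,0,0,0,0,-0.004,0.38],[0,0,0,0,0,-0.008,0.38],[0,0,0,0,0,-0.008,0.38]]' 16
```

```text
t: 9.38
ee_pos: [0.4533, 0.0813, 0.0512]
orientation: [-0.0, 0.681, 0.732, -0.0]
contact_force: [-0.5, 0.9, -0.3]
grip_width: 0.452
finger_force: 16.0
```

```bash
python3 drive.py '[[0,0,0,0,0,-0.015,0.38],[0,0,0,0,0,-0.025,0.38],[0,0,0,0,0,-0.03,0.38],[0,0,0,0,0,-0.03,0.38],[0,0,0,0,0,-0.03,0.38],[0,0,0,0,0,-0.015,0.38],[0,0,0,-0.015,0,0,0.38],[0,0,0,-0.025,0,0,0.38]]' 20
python3 drive.py '[[0,0,0,-0.035,-0.001,0,0.38],[0,0,0,-0.035,-0.001,0,0.38],[0,0,0,-0.035,-0.001,0,0.38],[0,0,0,-0.035,-0.001,0,0.38],[0,0,0,-0.035,-0.001,0,0.38],[0,0,0,-0.035,-0.001,0,0.38],[0,0,0,-0.035,-0.001,0,0.38],[0,0,0,-0.035,-0.001,0,0.38]]'
python3 drive.py '[[0,0,0,-0.035,0,0,0.38],[0,0,0,-0.035,0,0,0.38],[0,0,0,-0.03,0,0,0.38],[0,0,0,-0.02,0,0,0.38],[0,0,0,-0.009,0,0,0.38],[0,0,0,0,0,0,0.38],[0,0,0,0,0,0,0.38]]'
python3 - <<'E'
from h import *
togo([.4785,-.368,.0325],4.2)
E
```

```text
t: 10.05
ee_pos: [0.4571, 0.0436, 0.1982]
orientation: [0.001, 0.679, 0.734, 0.002]
contact_force: [0.2, -0.5, -1.2]
grip_width: 0.453
finger_force: 20.0
t: 10.72
ee_pos: [0.4687, -0.2401, 0.1968]
orientation: [0.001, 0.681, 0.733, 0.0]
contact_force: [0.2, 0.6, -1.2]
grip_width: 0.453
finger_force: 20.0
t: 11.3
ee_pos: [0.4785, -0.3661, 0.1959]
orientation: [-0.0, 0.681, 0.733, 0.0]
contact_force: [0.2, 0.9, -0.9]
grip_width: 0.453
finger_force: 20.0
t 11.3 tcp [ 0.4785 -0.3661  0.1959] d_tool [-0.0021 -0.0002  0.1634] close az 4.2 tilt 0.06
rotvec [ 0.0004 -0.001   0.0002]
```

```bash
python3 drive.py '[[0,0,0,-0.002,0,0.02,0.38],[0,0,0,0,0,0.03,0.38],[0,0,0,0,0,0.03,0.38],[0,0,0,0,0,0.03,0.38],[0,0,0,0,0,0.025,0.38],[0,0,0,0,0,0.014,0.38],[0,0,0,0,0,0.008,0.38],[0,0,0,0,0,0,0.38]]'
python3 drive.py '[[0,0,0,0,0,0.003,0.38],[0,0,0,0,0,0.002,0.38],[0,0,0,0,0,0.001,0.38],[0,0,0,0,0,0,0.38],[0,0,0,0,0,0,0.38]]'
```

```text
t: 11.97
ee_pos: [0.4782, -0.3668, 0.0375]
orientation: [-0.001, 0.68, 0.733, 0.0]
contact_force: [-0.1, 0.3, 0.2]
grip_width: 0.455
finger_force: 20.0
t: 12.38
ee_pos: [0.4787, -0.3693, 0.0333]
orientation: [0.0, 0.681, 0.732, 0.0]
contact_force: [0.2, -0.3, -0.8]
grip_width: 0.452
finger_force: 20.0
```

```bash
python3 drive.py '[[0,0,0,0,0,0.001,0.38],[0,0,0,0,0,0.001,0.38],[0,0,0,0,0,0,0.38],[0,0,0,0,0,0,0.38]]' 6
```

```text
t: 12.72
ee_pos: [0.4787, -0.3695, 0.0313]
orientation: [0.0, 0.681, 0.732, 0.0]
contact_force: [-2.0, 0.6, 6.3]
grip_width: 0.461
finger_force: 6.0
```

Contact at 6 N: release slowly, rise and check the tray.

```bash
python3 drive.py '[[0,0,0,0,0,0,0.5],[0,0,0,0,0,0,0.55],[0,0,0,0,0,0,0.6],[0,0,0,0,0,0,0.7],[0,0,0,0,0,0,0.85],[0,0,0,0,0,0,1],[0,0,0,0,0,0,1],[0,0,0,0,0,0,1]]' 6
python3 drive.py '[[0,0,0,0,0,-0.01,1],[0,0,0,0,0,-0.025,1],[0,0,0,0,0,-0.037,1],[0,0,0,0,0,-0.04,1],[0,0,0,0,0,-0.04,1],[0,0,0,0,0,-0.04,1],[0,0,0,0,0,-0.02,1],[0,0,0,0,0,0,1]]'
python3 - <<'E'
from h import *
c=cam("wrist","w4.png");a=cam("scene");q=robot.state();print(q["joint_positions"],q["ee_pos"])
hsv=cv2.cvtColor(c["image"],cv2.COLOR_RGB2HSV)
m=cv2.inRange(hsv,(5,70,40),(22,255,255));m[270:]=0
ct=max(cv2.findContours(m,0,2)[0],key=cv2.contourArea);h=cv2.convexHull(ct)
print("tray",(plane(c,cv2.approxPolyDP(h,8,True).reshape(-1,2),.02)*1e3).round(0).tolist())
k=np.zeros_like(m);cv2.fillConvexPoly(k,h,255);w=cv2.inRange(hsv,(0,0,90),(179,60,255))&k
ct=max(cv2.findContours(w,0,2)[0],key=cv2.contourArea);r=cv2.minAreaRect(ct)
B=plane(c,cv2.boxPoints(r),.03)*1e3;print("pulley",r,B.round(1).tolist(),B.mean(0))
x,y,ww,hh=160,40,260,200
cv2.imwrite("pics/w4c.png",cv2.resize(np.hstack([c["image"][y:y+hh,x:x+ww],a["image"][70:270,140:400]]),(780,300))[:,:,::-1])
E
```

```text
t: 13.38
ee_pos: [0.4784, -0.3691, 0.0306]
orientation: [-0.0, 0.681, 0.732, 0.0]
contact_force: [0.3, -0.7, 0.3]
grip_width: 0.893
finger_force: 0.0
t: 14.05
ee_pos: [0.4804, -0.3703, 0.2497]
orientation: [0.005, 0.681, 0.732, 0.001]
contact_force: [0.6, 0.0, 0.3]
grip_width: 0.999
finger_force: 0.0
[ 0.80127309  0.24670523 -0.26237739  1.54712739  0.0651731   1.35410352
  0.60562625] [ 0.47869475 -0.36928233  0.24400868]
tray [[400.0, -302.0, 20.0], [549.0, -296.0, 20.0], [554.0, -435.0, 20.0], [406.0, -440.0, 20.0]]
pulley ((282.5, 183.5), (73.0, 39.0), 90.0) [[455.8, -332.1, 30.0], [495.6, -329.3, 30.0], [502.3, -407.5, 30.0], [459.9, -410.5, 30.0]] [ 478.41077013 -369.87122115   30.        ]
```

View pics/w4c.png

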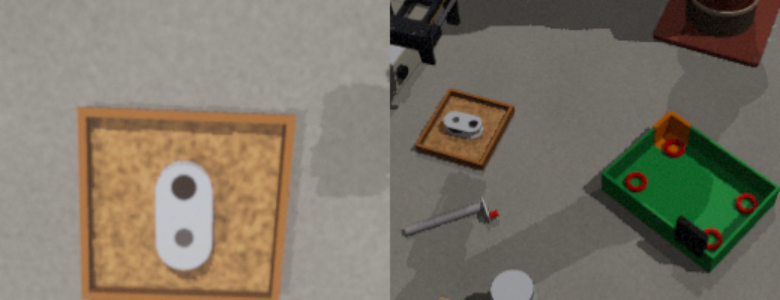

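The pulley lies flat in the tray, at crop pixel (184,215). It is about 2 mm from the tray centre, and the tote hasn't moved. Next is the tab.

```bash
python3 drive.py '[[0,0,0,0.03,0.008,0,1],[0,0,0,0.037,0.0105,0,1],[0,0,0,0.037,0.0105,0,1],[0,0,0,0.037,0.0105,0,1],[0,0,0,0.037,0.0105,0,1],[0,0,0,0.037,0.0105,0,1],[0,0,0,0.037,0.0105,0,1],[0,0,0,0.037,0.0105,0,1]]' 10 >/dev/null
python3 drive.py '[[0,0,0,0.037,0.0105,0,1],[0,0,0,0.037,0.0105,0,1],[0,0,0,0.037,0.0105,0,1],[0,0,0,0.037,0.0105,0,1],[0,0,0.11,0.037,0.0105,0,1],[0,0,0.11,0,0,0,1],[0,0,0.11,0,0,0,1],[0,0,0.11,0,0,0,1]]' >/dev/null
python3 drive.py '[[0,0,0,0,0,0,1],[0,0,0,0,0,0,1]]'
python3 - <<'E'
from h import *
togo([.580,.113,.084],-21.5);s=robot.state();print(np.round(s["joint_positions"],4).tolist(),np.round(s["ee_pos"],4))
c=cam("wrist","w5.png")
g,_=blobs(c,(40,80,30),(85,255,255));g[270:]=0
h=cv2.convexHull(max(cv2.findContours(g,0,2)[0],key=cv2.contourArea));q=cv2.approxPolyDP(h,8,True).reshape(-1,2)
print("hull",q.tolist(),(plane(c,q,.055)*1e3).round(0).tolist())
from itertools import product
D=[([1.248,.333,.04,1.465,-.013,1.343,-.059],[.144,-.634,.2265]),([.39212,-.06155,-.60793,1.6552,-.03407,1.53639,-.13844],[.4605,.0754,.3499]),([.80127,.24671,-.26238,1.54713,.06517,1.3541,.60563],[.4787,-.3693,.2440]),(list(s["joint_positions"]),list(s["ee_pos"]))]
Y=np.array([0,1,0]);ez=np.array([0,0,1.])
def A(q,s1,s3,s5):
    r=lambda ax,t:Ro.from_euler(ax,t).as_matrix()
    R=r("z",s1*q[0])@r("y",q[1]);a=R@ez;R=R@r("z",s3*q[2])@r("y",q[3]);b=R@ez;R=R@r("z",s5*q[4])@r("y",q[5]);return np.c_[ez,a,b,R@ez]
for s in product((1,-1),repeat=3):
    M=np.vstack([A(q,*s) for q,_ in D]);y=np.hstack([p for _,p in D]);x,res,_,_=np.linalg.lstsq(M,y,rcond=None);print(s,x.round(4),np.abs(M@x-y).max().round(4))
E
```

```text
t: 15.65
ee_pos: [0.5769, 0.1132, 0.2414]
orientation: [-0.0, 0.823, 0.568, -0.001]
contact_force: [-0.4, -0.7, 0.7]
grip_width: 1.004
finger_force: 0.0
t 15.65 tcp [0.5769 0.1132 0.2414] d_tool [0.0011 0.0033 0.1574] close az -20.8 tilt 0.12
rotvec [-0.0018  0.0011  0.0118]
[0.186, 0.2474, -0.5418, 1.5762, 0.1292, 1.3561, -0.7337] [0.5769 0.1132 0.2414]
hull [[89, 138], [291, 137], [291, 269], [108, 269]] [[425.0, 227.0, 55.0], [600.0, 161.0, 55.0], [553.0, 36.0, 55.0], [377.0, 104.0, 55.0]]
(1, 1, 1) [-112.2725   -1.5209    0.4769 -114.0962] 0.5365
(1, 1, -1) [ 1.2216 -1.9115  0.5045 -0.9964] 0.5056
(1, -1, 1) [-0.2371 -1.7325  0.3716 -2.2721] 0.4541
(1, -1, -1) [-93.8397  -0.8108   0.2368 -94.933 ] 0.6302
(-1, 1, 1) [70.5858  1.5549  0.1291 71.8075] 0.3911
(-1, 1, -1) [-1.6841  1.1956  0.2251 -0.8367] 0.4554
(-1, -1, 1) [-0.2715  0.5127  0.4905 -0.1249] 0.0491
(-1, -1, -1) [6.8986 0.5657 0.4778 7.1002] 0.0431
```

```bash
python3 drive.py '[[0,0,0.008,0.001,0.003,0.02,1],[0,0,0,0,0,0.035,1],[0,0,0,0,0,0.035,1],[0,0,0,0,0,0.03,1],[0,0,0,0,0,0.02,1],[0,0,0,0,0,0.012,1],[0,0,0,0,0,0.006,1],[0,0,0,0,0,0,1]]' 10
python3 drive.py '[[0,0,0,0,0,0,0.7],[0,0,0,0,0,0,0.5],[0,0,0,0,0,0,0.3],[0,0,0,0,0,0,0.2],[0,0,0,0,0,0,0.1],[0,0,0,0,0,0,0.1],[0,0,0,0,0,0,0.1],[0,0,0,0,0,0,0.1]]'
python3 drive.py '[[0,0,0,0,0,0,0.1],[0,0,0,0,0,0,0.1],[0,0,0,0,0,0,0.1],[0,0,0,0,0,0,0.1],[0,0,0,0,0,0,0.1],[0,0,0,0,0,0,0.1],[0,0,0,0,0,0,0.1]]'
```

```text
t: 16.37
ee_pos: [0.5802, 0.1131, 0.0838]
orientation: [-0.0, 0.826, 0.563, -0.001]
contact_force: [-0.8, 0.1, 0.3]
grip_width: 1.0
finger_force: 0.0
t: 17.03
ee_pos: [0.5806, 0.1132, 0.0847]
orientation: [-0.0, 0.827, 0.563, 0.0]
contact_force: [1.0, -0.1, -0.9]
grip_width: 0.48
finger_force: 0.0
t: 17.62
ee_pos: [0.5807, 0.1132, 0.0846]
orientation: [-0.0, 0.827, 0.563, 0.0]
contact_force: [0.1, -0.8, 0.0]
grip_width: 0.159
finger_force: 10.0
```

```bash
python3 drive.py '[[0,0,0,0,0,0,0.1],[0,0,0,0,0,0,0.1],[0,0,0,0,0,0,0.1],[-0.016,0.0193,0,-0.0017,-0.0014,-0.0068,0.1],[-0.032,0.0385,0,-0.0035,-0.0029,-0.0136,0.1],[-0.032,0.0385,0,-0.0035,-0.0029,-0.0136,0.1],[-0.032,0.0385,0,-0.0035,-0.0029,-0.0136,0.1],[-0.032,0.0385,0,-0.0035,-0.0029,-0.0136,0.1]]' 55
python3 drive.py '[[-0.016,0.0193,0,-0.0017,-0.0014,-0.0068,0.1],[0,0,0,0,0,0,0.1],[0,0,0,0,0,0,0.1]]'
cat > chk.py <<'E'
from h import *
s=robot.state();W=Ro.from_quat(s["orientation"],scalar_first=True).as_matrix()
p=np.array(s["ee_pos"])+W@np.array([-.2,-.1875,.084])
print("pivot",p.round(4),"tilt",np.degrees(np.arccos(-W[2,2])).round(2),"q",np.round(s["joint_positions"],3).tolist(),"tcp",np.round(s["ee_pos"],4),"F",np.round(s["contact_force"],1),"T",np.round(s["torque"],2))
print("W",W.round(3).tolist())
E
python3 chk.py
```

```text
t: 18.28
ee_pos: [0.5574, 0.1007, 0.1436]
orientation: [0.011, 0.821, 0.559, 0.112]
contact_force: [-1.2, -0.3, -3.4]
grip_width: 0.155
finger_force: 55.0
t: 18.53
ee_pos: [0.5545, 0.0984, 0.1497]
orientation: [0.012, 0.82, 0.558, 0.124]
contact_force: [-0.6, 0.2, -3.2]
grip_width: 0.154
finger_force: 55.0
pivot [ 0.3323 -0.0049  0.0008] tilt 14.28 q [0.339, 0.092, -0.569, 1.959, -0.023, 0.865, -0.585] tcp [0.5545 0.0984 0.1497] F [-0.6  0.2 -3.2] T [-0.35  0.26 -0.01]
W [[0.346, 0.913, 0.217], [0.919, -0.377, 0.118], [0.189, 0.158, -0.969]]
```

```bash
cat > ik.py <<'E'
from h import *
from scipy.optimize import least_squares as LS
s=robot.state();r=lambda ax,t:Ro.from_euler(ax,t).as_matrix()
D=[([1.248,.333,.04,1.465,-.013,1.343,-.059],[.144,-.634,.2265]),([.39212,-.06155,-.60793,1.6552,-.03407,1.53639,-.13844],[.4605,.0754,.3499]),([.80127,.24671,-.26238,1.54713,.06517,1.3541,.60563],[.4787,-.3693,.2440]),([.186,.2474,-.5418,1.5762,.1292,1.3561,-.7337],[.5769,.1132,.2414]),(list(s["joint_positions"]),list(s["ee_pos"]))]
def fk(q,x,s5):
    h,a,b,c,y0=x;R=r("z",y0-q[0])@r("y",q[1]);p=np.array([0,0,h])+R[:,2]*a;R=R@r("z",-q[2])@r("y",q[3]);p=p+R[:,2]*b
    R=R@r("z",s5*q[4])@r("y",q[5]);return p+R[:,2]*c,R[:,2]
best=min((LS(lambda x:np.hstack([fk(q,x,s5)[0]-p for q,p in D]),[.35,.5,.5,.5,-.06]) for s5 in(1,-1)),key=lambda f:f.cost)
s5=min((1,-1),key=lambda t:np.abs(np.hstack([fk(q,best.x,t)[0]-p for q,p in D])).max())
x=best.x;print(s5,x.round(4),"maxres",np.abs(best.fun).max().round(4))
W=Ro.from_quat(s["orientation"],scalar_first=True).as_matrix();pv=np.array([.332,-.0045,0]);n=W@np.array([-.64,.77,0]);t0=np.arccos(-W[2,2])
lo=np.array([-2.58,-.38,-1.3,.25,-1.5,.08]);hi=np.array([2.58,2.09,1.39,2.4,4.64,2.09])
for deg in(40,46,50):
  for sh in(0,.04,.08,.12,.16):
    Q=Ro.from_rotvec(n/np.linalg.norm(n)*(np.radians(deg)-t0)).as_matrix();p=Q@(np.array(s["ee_pos"])-pv)+pv+sh*np.array([.97,.25,0]);z=Q@W[:,2]
    f=LS(lambda q:np.hstack([(fk(q,x,s5)[0]-p)*10,fk(q,x,s5)[1]-z,.002*(q-np.array(s["joint_positions"])[:6])]),np.clip(s["joint_positions"][:6],lo+.01,hi-.01),bounds=(lo,hi))
    P,Z=fk(f.x,x,s5);print(deg,sh,p.round(3),"err mm",(np.linalg.norm(P-p)*1e3).round(1),"deg",np.degrees(np.linalg.norm(Z-z)).round(1),f.x.round(2))
E
python3 ik.py
```

```text
-1 [ 0.2056  0.5053  0.4944  0.3463 -0.0709] maxres 0.0085
40 0 [0.476 0.056 0.241] err mm 0.0 deg 0.0 [ 0.33 -0.37 -0.17  2.29 -0.74  0.8 ]
40 0.04 [0.515 0.066 0.241] err mm 0.0 deg 0.0 [ 0.34 -0.28 -0.24  2.23 -0.74  0.74]
40 0.08 [0.554 0.076 0.241] err mm 0.0 deg 0.0 [ 0.37 -0.2  -0.31  2.17 -0.73  0.7 ]
40 0.12 [0.593 0.086 0.241] err mm 0.0 deg 0.0 [ 0.39 -0.11 -0.38  2.1  -0.69  0.65]
40 0.16 [0.631 0.096 0.241] err mm 0.0 deg 0.0 [ 0.42 -0.03 -0.45  2.02 -0.63  0.61]
46 0 [0.453 0.043 0.256] err mm 3.1 deg 4.8 [ 0.3  -0.38 -0.    2.31 -0.85  0.91]
46 0.04 [0.492 0.053 0.256] err mm 0.0 deg 0.0 [ 0.34 -0.36 -0.13  2.31 -0.89  0.77]
46 0.08 [0.531 0.063 0.256] err mm 0.0 deg 0.0 [ 0.35 -0.28 -0.2   2.25 -0.91  0.71]
46 0.12 [0.57  0.073 0.256] err mm 0.0 deg 0.0 [ 0.37 -0.2  -0.28  2.19 -0.91  0.66]
46 0.16 [0.609 0.083 0.256] err mm 0.0 deg 0.0 [ 0.4  -0.12 -0.35  2.12 -0.89  0.61]
50 0 [0.438 0.034 0.264] err mm 4.4 deg 7.6 [ 0.45 -0.38  0.    2.35 -0.98  1.04]
50 0.04 [0.476 0.044 0.264] err mm 1.6 deg 2.3 [ 0.29 -0.38 -0.    2.34 -0.96  0.83]
50 0.08 [0.515 0.054 0.264] err mm 0.0 deg 0.0 [ 0.36 -0.33 -0.14  2.31 -1.02  0.74]
50 0.12 [0.554 0.064 0.264] err mm 0.0 deg 0.0 [ 0.38 -0.25 -0.22  2.25 -1.05  0.69]
50 0.16 [0.593 0.074 0.264] err mm 0.0 deg 0.0 [ 0.4  -0.17 -0.29  2.19 -1.05  0.63]
```

Reach is marginal at the current pivot, so I'll drag the tote 0.12 m outward on its corner, over clear bench. Then I'll keep tilting.

```bash
python3 drive.py '[[0,0,0,0.006,0.008,0.0024,0.1],[0,0,0,0.0113,0.0158,0.0048,0.1],[0,0,0,0.0113,0.0158,0.0048,0.1],[0,0,0,0.0113,0.0158,0.0048,0.1],[0,0,0,0.0113,0.0158,0.0048,0.1],[0,0,0,0.0113,0.0158,0.0048,0.1],[0,0,0,0.006,0.008,0.0024,0.1],[0,0,0,0,0,0,0.1]]' 60
python3 chk.py
python3 drive.py '[[-0.016,0.0193,0,-0.0017,-0.0014,-0.0068,0.1],[-0.032,0.0385,0,-0.0035,-0.0029,-0.0136,0.1],[-0.032,0.0385,0,-0.0035,-0.0029,-0.0136,0.1],[-0.032,0.0385,0,-0.0035,-0.0029,-0.0136,0.1],[-0.032,0.0385,0,-0.0035,-0.0029,-0.0136,0.1]]'
python3 chk.py
```

```text
t: 19.2
ee_pos: [0.6741, 0.1314, 0.1485]
orientation: [0.011, 0.82, 0.559, 0.124]
contact_force: [-0.2, 0.3, -1.8]
grip_width: 0.155
finger_force: 60.0
pivot [ 0.452   0.0282 -0.0006] tilt 14.33 q [0.222, 0.349, -0.539, 1.677, 0.148, 0.921, -0.719] tcp [0.6741 0.1314 0.1485] F [-0.2  0.3 -1.8] T [-0.22  0.07  0.01]
W [[0.345, 0.913, 0.216], [0.919, -0.376, 0.121], [0.192, 0.157, -0.969]]
t: 19.62
ee_pos: [0.6366, 0.1111, 0.2003]
orientation: [0.022, 0.803, 0.547, 0.235]
contact_force: [-0.3, 0.5, -3.4]
grip_width: 0.152
finger_force: 60.0
pivot [4.493e-01 2.700e-02 1.000e-04] tilt 27.3 q [0.432, 0.101, -0.61, 1.906, -0.149, 0.707, -0.446] tcp [0.6366 0.1111 0.2003] F [-0.3  0.5 -3.4] T [-0.34  0.68  0.05]
W [[0.291, 0.869, 0.401], [0.889, -0.4, 0.222], [0.353, 0.292, -0.889]]
```

```bash
python3 drive.py '[[-0.032,0.0385,0,-0.0035,-0.0029,-0.0136,0.1],[-0.032,0.0385,0,-0.0035,-0.0029,-0.0136,0.1],[-0.032,0.0385,0,-0.0035,-0.0029,-0.0136,0.1],[-0.032,0.0385,0,-0.0035,-0.0029,-0.0136,0.1],[-0.032,0.0385,0,-0.0035,-0.0029,-0.0136,0.1],[-0.032,0.0385,0,-0.0035,-0.0029,-0.0136,0.1],[-0.016,0.0193,0,-0.0017,-0.0014,-0.0068,0.1],[0,0,0,0,0,0,0.1]]'
python3 drive.py '[[0,0,0,0,0,0,0.1],[0,0,0,0,0,0,0.1],[0,0,0,0,0,0,0.1],[0,0,0,0,0,0,0.1],[0,0,0,0,0,0,0.1],[0,0,0,0,0,0,0.1]]'
python3 chk.py
python3 - <<'E'
from h import *
a=cam("scene");b=cam("side");c=cam("wrist")
A=cv2.resize(a["image"][110:270,260:460],(480,384),interpolation=2);B=cv2.resize(b["image"][150:330,170:350],(300,300),interpolation=2)
A=np.vstack([A,np.zeros((16,480,3),np.uint8)]);B=np.vstack([B,cv2.resize(c["image"][:280],(300,100))])
cv2.imwrite("pics/f1.png",np.hstack([A,B])[:,:,::-1])
E
```

```text
t: 20.28
ee_pos: [0.57, 0.0739, 0.2546]
orientation: [0.037, 0.762, 0.518, 0.388]
contact_force: [0.3, -1.2, -5.1]
grip_width: 0.156
finger_force: 60.0
t: 20.78
ee_pos: [0.5717, 0.0749, 0.2557]
orientation: [0.037, 0.761, 0.518, 0.388]
contact_force: [-0.1, -0.9, -5.0]
grip_width: 0.154
finger_force: 60.0
pivot [0.4496 0.0266 0.0007] tilt 45.88 q [0.51, -0.233, -0.42, 2.221, -0.941, 0.622, 0.339] tcp [0.5717 0.0749 0.2557] F [-0.1 -0.9 -5. ] T [-0.75  1.06  0.04]
W [[0.161, 0.761, 0.629], [0.818, -0.46, 0.346], [0.552, 0.458, -0.696]]
```

View pics/f1.png

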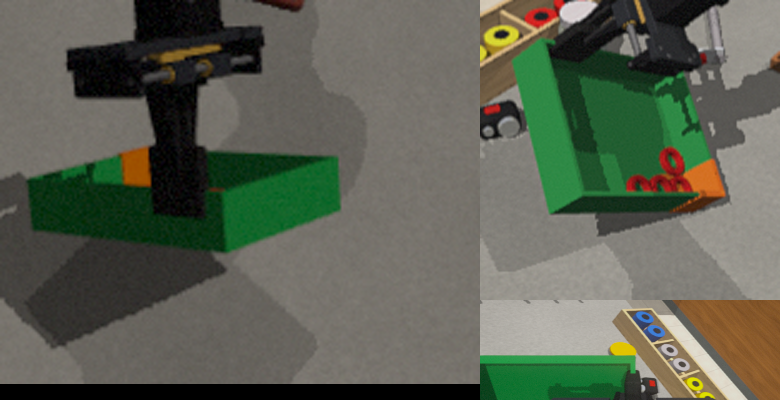

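The side view, in the right-hand panel, shows all four rings bunched at the orange corner at about (638,183), (660,183), (680,183) and (672,160). I'll tilt a little more to settle them, then measure their positions in the tote's frame.

```bash
python3 drive.py '[[-0.016,0.0193,0,-0.0017,-0.0014,-0.0068,0.1],[-0.016,0.0193,0,-0.0017,-0.0014,-0.0068,0.1],[0,0,0,0,0,0,0.1],[0,0,0,0,0,0,0.1],[0,0,0,0,0,0,0.1],[0,0,0,0,0,0,0.1],[0,0,0,0,0,0,0.1],[0,0,0,0,0,0,0.1]]'
python3 chk.py
cat > rg.py <<'E'
from h import *
c=cam("side");s=c["state"];W=Ro.from_quat(s["orientation"],scalar_first=True).as_matrix()
T=np.c_[W[:,1],W[:,0],-W[:,2]];o0=np.array(s["ee_pos"])+T@np.array([-.1825,-.195,-.079]) # inner corner
m,_=blobs(c,(0,120,50),(6,255,255));m[:,:170]=0;m[:230]=0;m[330:]=0;m[:,350:]=0
v,u=np.nonzero(m);px=np.c_[u,v];o,d=ray(c,px);O=T.T@(o-o0);E=d@T
P=O+E*((.010-O[2])/E[:,2])[:,None];P=P[:,:2]*1e3;print(len(P),P.min(0).round(),P.max(0).round())
g=[["."]*18 for _ in range(16)]
for x,y in P:
    i,j=int(x//8),int(y//8)
    if 0<=i<16 and 0<=j<18:g[i][j]="#"
print("rows: x from corner /8mm (down), cols: y /8mm");print("\n".join("".join(r) for r in g))
E
python3 rg.py
```

```text
t: 21.6
ee_pos: [0.5604, 0.0686, 0.262]
orientation: [0.039, 0.753, 0.513, 0.411]
contact_force: [1.0, 0.4, -4.6]
grip_width: 0.151
finger_force: 60.0
pivot [0.4498 0.0265 0.0008] tilt 48.76 q [0.491, -0.273, -0.362, 2.269, -1.045, 0.634, 0.454] tcp [0.5604 0.0686 0.262 ] F [ 1.   0.4 -4.6] T [-0.85  1.18 -0.07]
W [[0.136, 0.74, 0.659], [0.804, -0.471, 0.362], [0.578, 0.481, -0.659]]
245 [17.  2.] [ 79. 128.]
rows: x from corner /8mm (down), cols: y /8mm
..................
..................
###.############..
################..
###############...
.#####............
#######...........
###.###...........
######............
.#####............
..................
..................
..................
..................
..................
..................
```

The rings are packed and touching. Three lie along the -x wall within 2-128 mm of the corner, and the fourth is against the other wall. The tilt is 48.8°, steady, with the corner resting on the bench.

```bash
python3 -c "
from station import robot
print(robot.job_done())"
```

```text
the job is handed in; nothing more can be done
None
```

The job is handed in: the pulley lies flat about 2 mm from the tray's centre, and all four rings are packed against the orange corner with the tote gripped by its tab and held still at about 49°; I dragged the tote 0.12 m outward on its corner for reach, and my first grip on the pulley tipped it inside the tote, so I let it down and regripped it.

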